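# Load the hopper wagon from the swing chute

### The job

With the fingers, push the wooden chute round until its open mouth is over the black hopper wagon, with all the cargo still on it; then sweep the four pieces of cargo along the chute and out of its mouth, so that all of them lie still in the wagon at the end (give a rolling piece a moment to settle). Only push and sweep, never pick up or carry the cargo, and leave the blue engine, the yellow ball and the green logs where they are.

Things in the scene. Friction and masses are not known exactly. Their poses are not given: they have to be found in the camera images.
- chute: Wooden loading chute: a flat, level trough swinging left and right on a round post. Origin on the vertical swing axis at table height; x axis along the trough to its open mouth, z up. Runs from 50 mm behind the axis (end wall) to 250 mm in front; 84 mm wide inside, walls 8 mm thick, tops 142 mm above the table. Turns 1.2 rad either way from its start, stiffly (0.25 N m), and stays where left.
- chute_mouth (a point): Middle of the floor's open front edge, no lip, 250 mm from the swing axis, on the floor's top, 117 mm above the table (floor 8 mm thick, underside at 109 mm). Pushing the chute near here takes some 1.5 N. The floor is bare but for a 4 mm high steel pin head, radius 9 mm, on the swing axis.
- hopper (a point): Centre of the inner floor of the open black hopper wagon, 34 mm above the table. Wagon fixed on the track; x axis across the track, away from the chute, y along it. Opening 104 mm (x) by 144 mm (y) inside, walls 6 mm, rim 103 mm above the table: the chute passes just above it. It stands ahead of the chute, to the left or right; the engine is on the other side.
- crate_mid (a point): Centre of the small wooden crate, a 28 mm cube with slats, cargo lying on the chute.
- beam_mid (a point): Centre of the wooden beam block, 42 x 24 x 26 mm high, long axis x, cargo lying on the chute.
- barrel_mid (a point): Centre of the small wooden barrel, 30 mm in diameter and 30 mm high, standing on the chute.
- churn_mid (a point): Centre of the small wooden milk churn, 30 mm in diameter, 33 mm high with a narrow neck, standing on the chute.
- engine: Battered blue wooden engine, loose on the track on the other side from the wagon, 128 mm long (y, along the track), 76 mm wide, 68 mm high (top 80 mm above the table, so the chute passes above it); origin at the centre of its underside. To be left alone.
- ball_center (a point): Centre of the yellow wooden ball, 42 mm in diameter, lying in a small fixed wooden tray beside the work. To be left alone.
- log_load: Green load of three logs glued together, 80 mm long (y), 49 mm wide, 45 mm high, lying on the table beside the work; origin at the centre of its underside. To be left alone.
Mind the look-alikes: they are no part of the job. Leave any red look-alike of the part that bears beam_mid alone. Leave any purple look-alike of the part that bears churn_mid alone.

How it is judged:
By the outcome, as a careful person would: the job done as asked, in the order asked, and still so for the second after the job is handed in, with the robot touching nothing.
It also fails if it takes over 61 s, if anything falls off the work surface, if the arm or the gripper's body presses on something with over 40 N, if the wrist force passes 120 N, or if a joint passes its speed limit or range.

### The arm

A 6-joint arm with a two-finger parallel gripper is mounted at the origin on the work surface. World frame = base frame: x ahead of the robot, y to its left, z up, the work surface at z = 0. Lengths are in m, angles in rad, forces in N, time in s.
With the tool pointing down it reaches from about 0.225 to 0.875 m from the base axis. Payload 3.4 kg.
Tool frame: the origin (TCP) lies midway between the tips of the shut fingers; the grasp point (between the pads) lies 19 mm behind it; z points along the fingers, y is the line along which they close (so a half turn about z gives the same grasp; the last joint's range is limited). The gripper opens to 85 mm and grips with 20 to 120 N. Pads are 22 mm wide; open, the fingers measure 114 mm over their backs; the gripper's body (76 mm by 85 mm) begins 54 mm behind the grasp point. The pads swing forward as they close: fully open they stand 13 mm farther back than shut.
Start: joints at [-1.312, 0.276, 1.505, -0, 1.361, -0.121], TCP at [0.213, -0.534, 0.197] pointing down, gripper open.
Joint ranges: [-2.89, 2.89], [-0.75, 2.08], [0.22, 2.7], [-1.18, 4.32], [0.11, 2.71], [-2.7, 2.7]. Speed limits (rad/s): [2.57, 2.57, 3.14, 3.14, 3.14, 3.14].

### API

Orientations are given as a rotation vector (axis times angle).
In Python, from station import ctrl gives the robot as it stands. Calls block until the motion is done:
- ctrl.movep(position, orientation): joint-space move of the TCP to a pose.
- ctrl.move_l(position, vel=0.15, rotation=None): straight line of the TCP; rotation=None keeps the orientation; vel is the mean speed in m/s.
- ctrl.set_joints(angles): joint-space move.
- ctrl.command_gripper(opening, effort=None): opening from 0.0 (shut) to 1.0 (fully open); effort is the grip in N (None keeps the last); returns when the fingers have stopped.
- ctrl.dwell(seconds).
- ctrl.inverse_kinematics(position, orientation): joint angles nearest the present ones, or None.
- ctrl.read_camera(name): name is "scene" or "top"; returns a dict with "image" (384x512x3 uint8, red, green, blue), "vertical_fov" (degrees; the focal length in pixels is half the picture's height over the tangent of half this angle, whatever the lens; pixels are square), "cx", "cy" (the principal point, pixels), "rvec" (rotation vector, rad) and "tvec" (3), from world to camera coordinates, as OpenCV has them. Camera axes: x right, y down, z forward; pixel columns grow to the right and rows downward; lengths in m; the calibration is good to about 2 mm. A picture is of the moment at which its call begins. There is no depth.
A pose or a line that the arm cannot do raises ctrl.PlanningError and nothing moves.
- ctrl.hand_in(): hands the job in; it is judged then, once.
Trained networks look in a picture, given as the dict that the camera call returned (one of the last four; its "shot" number tells which), for a name from the list of things; names that differ only in an ending like _2 or _b are one class to them, and where a whole thing is asked for, a point or a joint stands for the part that bears it (a point fixed in the world has none). Each returns a list of dicts, best first, with "conf" (0 to 1); they miss things now and then, are a little off and sometimes report something else, mostly with a low value. They report only what shows in the picture. A call takes as long as a camera call. They do not tell look-alikes from the thing itself.
- ctrl.spot_in(picture, thing): "at" ([x, y, z] in m, in the coordinates of the camera as it stood for that picture, good to about 4 mm: the middle of the surface that is visible of it).
- ctrl.masks_of(picture, thing): "pixels" (384x512 bool, what is visible of it).
Readings, each from a call of its own:
- ctrl.current_t(): time.
- ctrl.current_joint_positions(): joint angles.
- ctrl.current_joint_velocities(): joint speeds.
- ctrl.current_joint_efforts(): joint torques, N m.
- ctrl.current_tcp_pos(): TCP position.
- ctrl.current_ee_rot(): TCP orientation.
- ctrl.current_ft_force(): force on the tool from outside, world axes, zero at the start.
- ctrl.current_moment(): the same for the moment, N m.
- ctrl.current_grip_width(): opening from 0.0 (shut) to 1.0 (fully open).
- ctrl.current_finger_force(): force on a finger pad.
Only numpy, scipy, OpenCV 4.12 (cv2) and the standard library are available. Lean on these libraries where they do the work, as an engineer would, in place of code of your own. Each camera call takes 0.05 s, during which the arm holds its last target. There are 200 camera calls.

## Working session

There is one attempt and no reset: what is moved stays moved. The work goes in short steps, each a Python script; the robot and the scene stay as the last script left them, time stands still between calls to the robot, and variables do not carry over. Pictures are saved under pics/ and viewed, at most 12 in all, crops included, and the job is handed in when it is done.

```bash
mkdir -p pics; ls; cat > h.py <<'E'
from station import ctrl
import numpy as np, cv2
def world(p, at):
    R=cv2.Rodrigues(np.array(p["rvec"],float))[0]; return R.T@(np.array(at)-np.array(p["tvec"]).ravel())
def K(p):
    f=p["image"].shape[0]/2/np.tan(np.radians(p["vertical_fov"])/2); return np.array([[f,0,p["cx"]],[0,f,p["cy"]],[0,0,1]])
def pix(p,X): return cv2.projectPoints(np.array(X,float).reshape(-1,3),np.array(p["rvec"],float),np.array(p["tvec"],float),K(p),None)[0].reshape(-1,2)
def onplane(p,uv,z):
    R=cv2.Rodrigues(np.array(p["rvec"],float))[0]; c=-R.T@np.array(p["tvec"]).ravel()
    d=R.T@np.linalg.inv(K(p))@np.array([uv[0],uv[1],1.]); return c+d*(z-c[2])/d[2]
def save(p,n,crop=None,s=1):
    im=p["image"][:,:,::-1]
    if crop: im=im[crop[1]:crop[3],crop[0]:crop[2]]
    cv2.imwrite("pics/"+n,cv2.resize(im,None,fx=s,fy=s,interpolation=cv2.INTER_CUBIC))
E
python3 - <<'E'
from h import *
ps={n:ctrl.read_camera(n) for n in("scene","top")}
cv2.imwrite("pics/a.png",np.vstack([cv2.resize(ps[n]["image"],(400,300),interpolation=cv2.INTER_AREA)[:,:,::-1] for n in ps]))
save(ps["top"],"top0.png",None,1.5); save(ps["scene"],"scene0.png",None,1.5)
for n,p in ps.items():
  R=cv2.Rodrigues(np.array(p["rvec"],float))[0]; print(n,-R.T@np.array(p["tvec"]).ravel(),p["vertical_fov"])
  for t in ["chute","chute_mouth","hopper","crate_mid","beam_mid","barrel_mid","churn_mid","engine","ball_center","log_load"]:
    for d in ctrl.spot_in(p,t)[:3]:
      w=world(p,d["at"]); print(t,round(d["conf"],2),w.round(3),pix(p,w).round()[0])
print(ctrl.current_t())
E
```

```text
pics
scene [ 1.05646595 -0.17271285  0.70772986] 53.387671721251316
chute 0.96 [ 0.544 -0.009  0.114] [251. 194.]
chute_mouth 0.94 [ 0.544 -0.012  0.117] [249. 193.]
hopper 0.85 [0.636 0.143 0.064] [332. 224.]
hopper 0.32 [0.356 0.277 0.036] [330. 141.]
crate_mid 0.7 [0.516 0.007 0.145] [254. 172.]
beam_mid 0.82 [ 0.568 -0.039  0.139] [240. 197.]
beam_mid 0.79 [ 0.506 -0.118  0.026] [200. 218.]
barrel_mid 0.74 [ 0.566 -0.006  0.144] [255. 191.]
churn_mid 0.66 [0.435 0.11  0.017] [283. 179.]
churn_mid 0.52 [ 0.5   -0.033  0.137] [234. 174.]
engine 0.95 [ 0.636 -0.141  0.069] [200. 257.]
engine 0.31 [ 0.545 -0.012  0.116] [250. 193.]
ball_center 0.68 [0.355 0.28  0.037] [331. 140.]
log_load 0.83 [ 0.363 -0.301  0.025] [113. 191.]
top [0.39354945 0.0067251  1.19130622] 42.13940278895998
chute 0.61 [ 0.493 -0.005  0.118] [260. 196.]
chute_mouth 0.67 [ 0.49  -0.007  0.113] [261. 198.]
chute_mouth 0.37 [ 0.613 -0.141  0.071] [321. 147.]
hopper 0.78 [0.653 0.146 0.031] [197. 131.]
crate_mid 0.74 [0.501 0.011 0.145] [253. 191.]
crate_mid 0.22 [0.35  0.282 0.034] [134. 258.]
beam_mid 0.74 [ 0.614 -0.146  0.072] [323. 147.]
beam_mid 0.71 [ 0.557 -0.038  0.146] [276. 165.]
beam_mid 0.51 [ 0.49  -0.117  0.027] [307. 202.]
barrel_mid 0.45 [ 0.553 -0.002  0.148] [260. 166.]
churn_mid 0.63 [0.426 0.111 0.033] [209. 227.]
churn_mid 0.43 [ 0.491 -0.025  0.152] [270. 196.]
engine 0.98 [ 0.609 -0.144  0.068] [322. 149.]
log_load 0.85 [ 0.356 -0.294  0.022] [383. 261.]
log_load 0.18 [ 0.553 -0.004  0.147] [260. 166.]
1.1
```

View pics/top0.png

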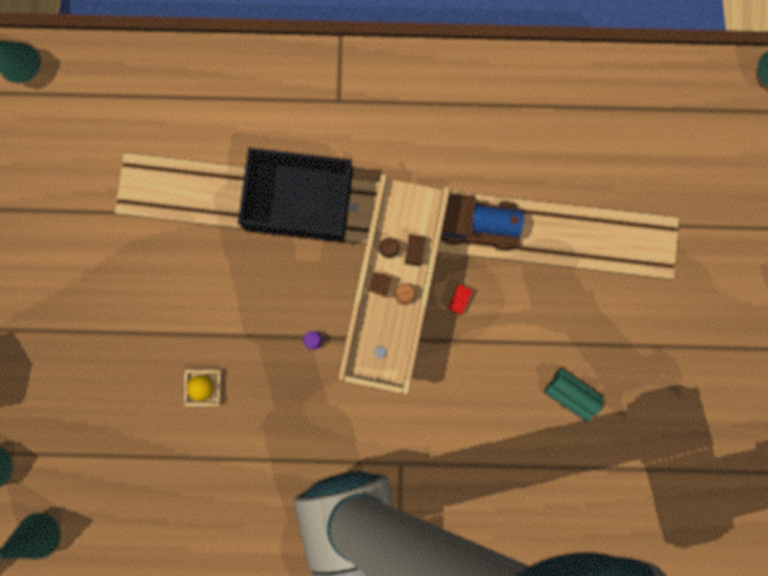

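View pics/scene0.png

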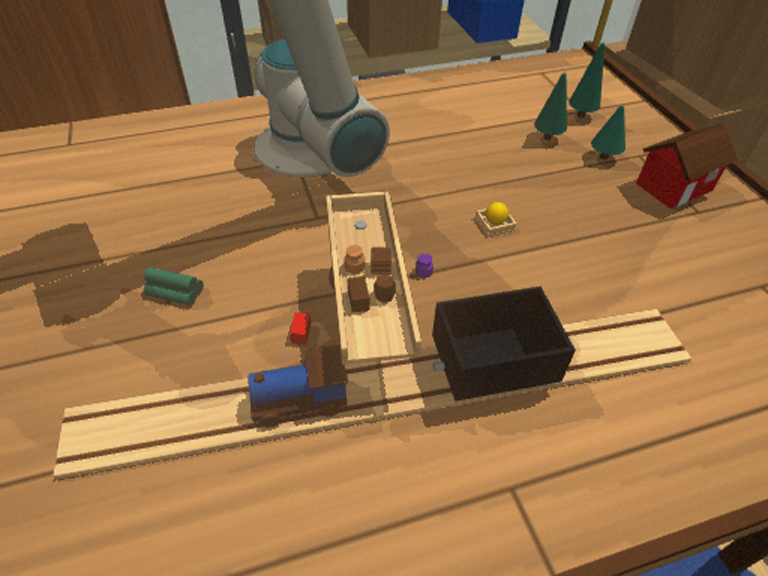

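The top view (1.5x) shows the chute pointing ahead with its mouth at about (415,182). The wagon is to the left at (297,195) and the engine to the right at (485,220).

Candidates, in the same pixels:
- **Beam:** brown on the chute at (415,248), or red on the table at (461,299). I choose the brown one.
- **Churn:** light wood on the chute at (405,293), or purple on the table at (312,340). I choose the light wood one.
- **Barrel and crate:** (389,247) and (380,284).

```bash
python3 - <<'E'
from h import *
p=ctrl.read_camera("top"); save(p,"crop1.png",(215,105,315,270),3.5)
for n,c,z in [("mouthL",(383,176),.142),("mouthR",(446,189),.142),("backL",(343,379),.142),("backR",(407,390),.142),("pin",(380,352),.121),
 ("hFL",(249,149),.103),("hFR",(351,160),.103),("hNR",(345,239),.103),("hNL",(241,229),.103)]:
  print(n,onplane(p,np.array(c)/1.5,z).round(4))
# chute axis refined from mask?
for t,z in (("chute",.142),("hopper",.103)):
  for d in ctrl.masks_of(p,t)[:1]:
    m=d["pixels"].astype(np.uint8); c=max(cv2.findContours(m,0,2)[0],key=cv2.contourArea)
    b=cv2.boxPoints(cv2.minAreaRect(c)); print(t,d["conf"],m.sum(),[onplane(p,q,z)[:2].round(3) for q in b])
E
```

```text
mouthL [0.6599 0.0098 0.142 ]
mouthR [ 0.6432 -0.0806  0.142 ]
backL [0.37   0.0585 0.142 ]
backR [ 0.357 -0.031  0.142]
pin [0.4091 0.0079 0.121 ]
hFL [0.7059 0.2103 0.103 ]
hFR [0.6929 0.058  0.103 ]
hNR [0.5739 0.0635 0.103 ]
hNL [0.5851 0.2172 0.103 ]
chute 0.98 5799 [array([0.367, 0.067]), array([0.663, 0.017]), array([ 0.645, -0.085]), array([ 0.35 , -0.033])]
hopper 0.59 3922 [array([0.582, 0.224]), array([0.708, 0.215]), array([0.692, 0.045]), array([0.567, 0.056])]
```

View pics/crop1.png

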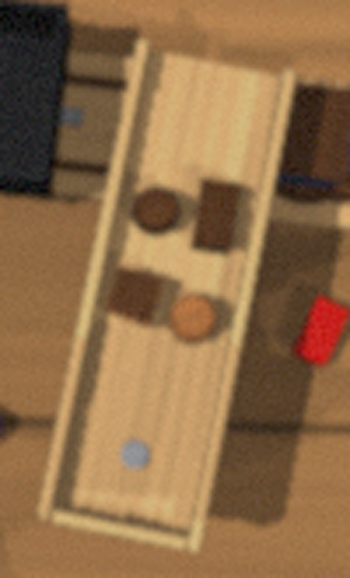

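```bash
cat >> h.py <<'E'
from scipy.spatial.transform import Rotation as Ro
AX=np.array([.407,.0075])
def P(th,x,y,z): c,s=np.cos(th),np.sin(th); return [AX[0]+c*x-s*y,AX[1]+s*x+c*y,z]
def rot(a): return Ro.from_matrix(np.array([[np.cos(a),np.sin(a),0],[np.sin(a),-np.cos(a),0],[0,0,-1]])).as_rotvec()
E
python3 - <<'E'
from h import *
t0=np.radians(-9.7); t1=np.radians(30)
print(Ro.from_rotvec(ctrl.current_ee_rot()).as_matrix().round(2).tolist())
for k in (0,np.pi,-np.pi):
  for t in (t0,t1): print(k,ctrl.inverse_kinematics(P(t,.2,-.08,.19),rot(t+k)))
E
```

```text
[[0.93, 0.37, 0.0], [0.37, -0.93, -0.0], [0.0, 0.0, -1.0]]
0 [-2.91957337e-01  3.17078789e-01  1.46159968e+00 -8.88178420e-16
  1.36291418e+00  1.44813593e+00]
0 [-5.03764494e-02  3.49381794e-01  1.41269513e+00 -8.88178420e-16
  1.37951573e+00  9.96821102e-01]
3.141592653589793 [-0.29195734  0.31707879  1.46159968  0.          1.36291418 -1.69345673]
3.141592653589793 [-5.03764494e-02  3.49381794e-01  1.41269513e+00 -4.44089210e-16
  1.37951573e+00 -2.14477155e+00]
-3.141592653589793 [-0.29195734  0.31707879  1.46159968  0.          1.36291418 -1.69345673]
-3.141592653589793 [-5.03764494e-02  3.49381794e-01  1.41269513e+00 -4.44089210e-16
  1.37951573e+00 -2.14477155e+00]
```

```bash
python3 - <<'E'
from h import *
t0=np.radians(-9.7)
ctrl.command_gripper(0.0)
ctrl.movep(P(t0,.2,-.085,.2),rot(t0))
ctrl.move_l(P(t0,.2,-.085,.123),vel=.1)
ctrl.move_l(P(t0,.2,-.067,.123),vel=.06)
for d in (0,10,20,30.5):
  t=np.radians(d); ctrl.move_l(P(t,.2,-.0645,.123),vel=.07,rotation=rot(t)); print(d,ctrl.current_ft_force().round(1))
t=np.radians(30.5)
ctrl.move_l(P(t,.2,-.075,.123),vel=.06); ctrl.move_l(P(t,.2,-.085,.21),vel=.15)
print(ctrl.current_t())
p=ctrl.read_camera("scene"); save(p,"scene1.png",(150,90,450,290),2.6)
for n in ("top","scene"):
  p=ctrl.read_camera(n)
  save(p,n+"1.png",(130,60,350,270) if n=="top" else (150,90,450,290),2.6)
  for th in ["chute_mouth","hopper","crate_mid","beam_mid","barrel_mid","churn_mid"]:
    for d in ctrl.spot_in(p,th)[:3]:
      w=world(p,d["at"]); print(n,th,round(d["conf"],2),w.round(3))
print(ctrl.current_t())
E
```

```text
0 [ 0.3 -0.3 -0. ]
10 [-0.  -0.1  0.3]
20 [-0.3  0.4  0.5]
30.5 [-0.  -0.3  0. ]
9.225
top chute_mouth 0.95 [ 0.547 -0.035  0.111]
top hopper 0.71 [0.636 0.14  0.031]
top hopper 0.42 [0.51  0.013 0.141]
top crate_mid 0.63 [0.511 0.015 0.142]
top beam_mid 0.56 [ 0.491 -0.115  0.027]
top churn_mid 0.59 [ 0.492 -0.032  0.152]
scene chute_mouth 0.78 [ 0.545 -0.012  0.118]
scene hopper 0.6 [0.639 0.142 0.065]
scene hopper 0.22 [ 0.5   -0.03   0.137]
scene crate_mid 0.8 [0.517 0.005 0.147]
scene beam_mid 0.77 [ 0.567 -0.04   0.141]
scene beam_mid 0.62 [ 0.502 -0.117  0.023]
scene barrel_mid 0.52 [ 0.57  -0.005  0.141]
scene churn_mid 0.56 [ 0.5   -0.03   0.138]
scene churn_mid 0.48 [0.438 0.108 0.017]
9.975
```

View pics/top1.png

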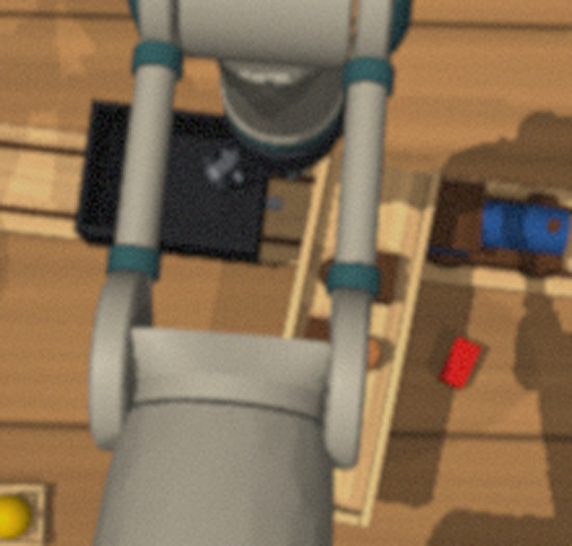

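View pics/scene1.png

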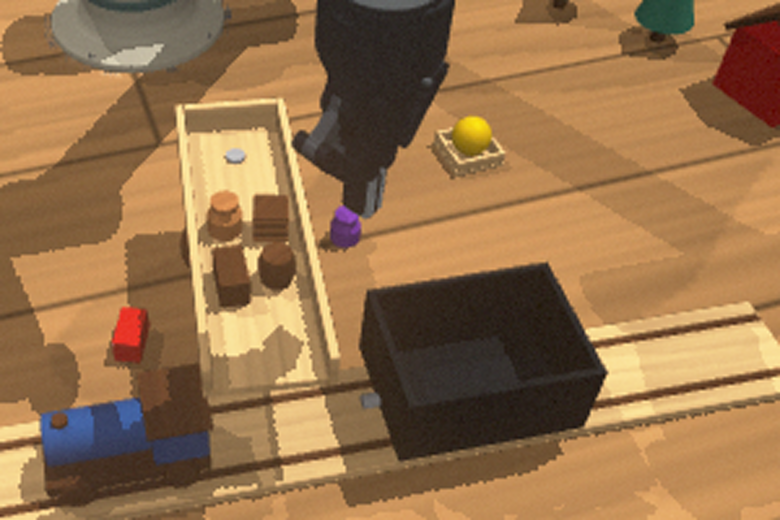

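The chute has not turned: its mouth and cargo read as before, and the force was near zero. I'll check where the fingers really are.

```bash
python3 - <<'E'
from h import *
print(ctrl.current_tcp_pos(),ctrl.current_ee_rot(),ctrl.current_grip_width(),ctrl.current_t(), P(np.radians(30.5),.2,-.085,.21))
p=ctrl.read_camera("scene"); q=pix(p,ctrl.current_tcp_pos()); print(q, (q-[150,90])*2.6)
p=ctrl.read_camera("top"); q=pix(p,ctrl.current_tcp_pos()); print((q-[130,60])*2.6)
E
```

```text
[0.62245766 0.03577488 0.21000111] [-3.03094926e+00 -8.26346864e-01  5.33285386e-06] 0.0024927560751250525 9.975 [np.float64(0.622466592939965), np.float64(0.03576919395461113), 0.21]
[[287.53436045 183.16595214]] [[357.58933716 242.23147557]]
[[291.24849546 173.91949372]]
```

```bash
python3 - <<'E'
from h import *
a=cv2.imread("pics/scene0.png"); p=ctrl.read_camera("scene"); 
print([ (n,pix(p,w).round().tolist()) for n,w in (("wallR mouth top",P(np.radians(-9.7),.25,-.046,.142)),("pin",[*AX,.121]),("mouthL",P(np.radians(-9.7),.25,.046,.142)))])
E
```

```text
[('wallR mouth top', [[230.0, 231.0]]), ('pin', [[240.0, 148.0]]), ('mouthL', [[280.0, 226.0]])]
```

```bash
python3 - <<'E'
from h import *
p=ctrl.read_camera("scene"); t=ctrl.current_tcp_pos()
im=cv2.resize(p["image"][100:250,220:360,::-1],None,fx=4,fy=4,interpolation=cv2.INTER_CUBIC)
for dz,c in ((0,(0,0,255)),(.02,(0,255,0)),(.04,(255,255,0))):
  q=(pix(p,np.array(t)+[0,0,dz])[0]-[220,100])*4; cv2.circle(im,tuple(int(v) for v in q),4,c,-1); print(q)
cv2.imwrite("pics/c2.png",im)
E
```

```text
[270.18294021 332.69657606]
[273.76181521 301.37962298]
[277.50162474 268.65441183]
```

View pics/c2.png

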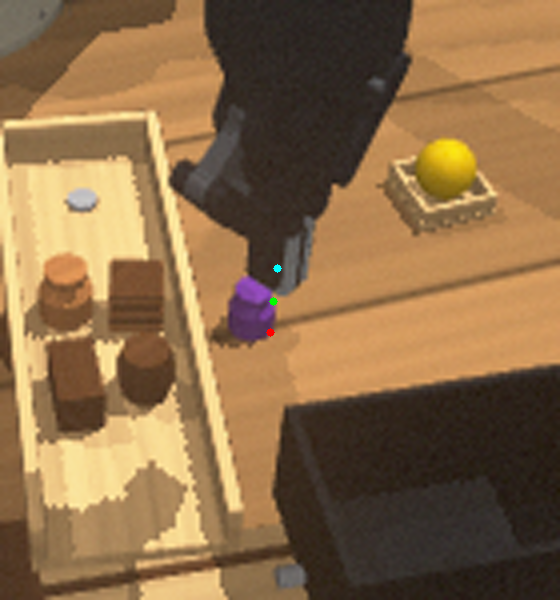

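The shut fingertips show about 25 mm above the reported TCP, at (280,288) against the red dot at (270,333). They therefore passed just over the wall tops. I'll repeat the push 25 mm lower, which is still above the engine, and watch the force.

```bash
python3 - <<'E'
from h import *
t0=np.radians(-9.7); z=.098
ctrl.movep(P(t0,.2,-.085,.2),rot(t0))
ctrl.move_l(P(t0,.2,-.085,z),vel=.1)
ctrl.move_l(P(t0,.2,-.066,z),vel=.06); print(ctrl.current_ft_force().round(1))
t=np.radians(-5); ctrl.move_l(P(t,.2,-.0645,z),vel=.07,rotation=rot(t)); print(ctrl.current_ft_force().round(1),ctrl.current_tcp_pos())
p=ctrl.read_camera("scene"); save(p,"s3.png",(170,90,370,270),3)
print(ctrl.current_t())
E
```

```text
[ 0.7  0.1 -0.3]
[0.2 0.4 0. ] [ 0.60060532 -0.07393221  0.09790553]
12.925
```

View pics/s3.png

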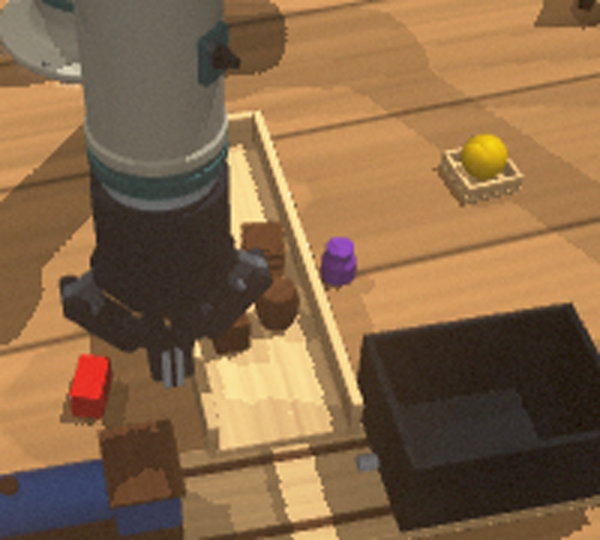

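```bash
python3 - <<'E'
from h import *
p=ctrl.read_camera("scene"); t=np.array(ctrl.current_tcp_pos())
print(pix(p,t),[ (pix(p,t+d)-pix(p,t)).round(1).tolist() for d in ([.02,0,0],[0,.02,0],[0,0,.02])])
print("assume z off 0.026:",onplane(p,(227.5,217),t[2]+.026)-t,"z off 0:",onplane(p,(227.5,217),t[2])-t)
t1=np.array([.62246,.03577,.21])
print("pose1 z off .026:",onplane(p,(290.5,172.5),.236)-t1,"0:",onplane(p,(290.5,172.5),.21)-t1)
print(ctrl.current_joint_positions(),ctrl.inverse_kinematics(t,ctrl.current_ee_rot()))
q=ctrl.read_camera("top"); print(pix(q,t)); print([(d["conf"],world(q,d["at"])) for d in ctrl.spot_in(q,"chute_mouth")[:1]])
save(q,"t3.png",(190,90,340,280),3)
E
```

```text
[[227.74392311 225.85056173]] [[[2.6, 7.8]], [[9.6, -2.3]], [[-0.4, -6.2]]]
assume z off 0.026: [-0.00162705  0.00094007  0.026     ] z off 0: [-0.02200715  0.0053683   0.        ]
pose1 z off .026: [-9.68250407e-05  3.40692840e-03  2.60000000e-02] 0: [-2.40229598e-02  1.50855069e-02 -8.32667268e-17]
[-2.37953165e-01  3.88591662e-01  1.59017154e+00  3.12396583e-05
  1.16307081e+00  1.42047914e+00] [-2.37953165e-01  3.88591662e-01  1.59017154e+00  3.12396583e-05
  1.16307081e+00  1.42047914e+00]
[[292.40352368 149.40266199]]
[(0.97, array([0.56018436, 0.0229309 , 0.11097517]))]
```

View pics/t3.png

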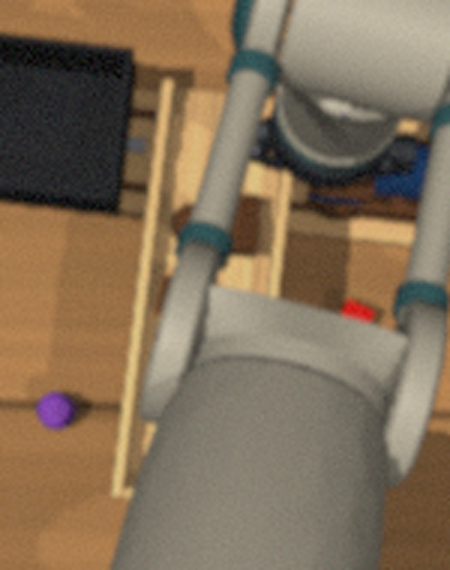

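The chute has turned from -9.7° to about -5° (its left wall runs (120,490) to (168,80) in the crop), so this contact works. I'll carry on slightly lower and at a shorter radius, to stay clear of the wagon rim.

```bash
python3 - <<'E'
from h import *
z=.092; t=np.radians(-5)
ctrl.move_l(P(t,.15,-.07,z),vel=.15)
for d in (3,12,21,30.5):
  t=np.radians(d); ctrl.move_l(P(t,.15,-.0645,z),vel=.07,rotation=rot(t)); print(d,ctrl.current_ft_force().round(1))
ctrl.move_l(P(t,.15,-.08,z),vel=.1); ctrl.move_l(P(t,.15,-.085,.21),vel=.2)
# move behind, clear view of top
ctrl.movep(P(t,0.03,-.18,.21),rot(t))
print(ctrl.current_t())
p=ctrl.read_camera("scene"); q=ctrl.read_camera("top")
a=cv2.resize(p["image"][100:260,190:370],None,fx=2.2,fy=2.2,interpolation=cv2.INTER_CUBIC);b=cv2.resize(q["image"][100:260,160:340],None,fx=2.2,fy=2.2,interpolation=cv2.INTER_CUBIC)
cv2.imwrite("pics/b4.png",np.hstack([a,b])[:,:,::-1])
for n,p in (("scene",p),("top",q)):
  for th in ["crate_mid","beam_mid","barrel_mid","churn_mid","chute"]:
    for d in ctrl.spot_in(p,th)[:2]:
      w=world(p,d["at"]); r=w[:2]-AX; c,s=np.cos(t),np.sin(t); print(n,th,round(d["conf"],2),w.round(3),"chute",(c*r[0]+s*r[1]).round(3),(-s*r[0]+c*r[1]).round(3))
print(ctrl.current_t())
E
```

```text
3 [-0.4 -0.5 -0.7]
12 [ 0.  -1.   0.7]
21 [0.2 0.4 0.5]
30.5 [-0.6  0.6  0.5]
17.3917
scene crate_mid 0.82 [0.49  0.067 0.146] chute 0.102 0.009
scene crate_mid 0.58 [ 0.362 -0.3    0.021] chute -0.195 -0.242
scene beam_mid 0.76 [0.555 0.069 0.141] chute 0.159 -0.022
scene beam_mid 0.73 [0.485 0.069 0.145] chute 0.098 0.014
scene barrel_mid 0.74 [0.536 0.097 0.143] chute 0.157 0.012
scene churn_mid 0.62 [0.5   0.035 0.14 ] chute 0.094 -0.024
scene chute 0.96 [0.508 0.06  0.119] chute 0.113 -0.006
top crate_mid 0.76 [0.478 0.073 0.141] chute 0.094 0.021
top beam_mid 0.63 [0.548 0.066 0.143] chute 0.151 -0.022
top barrel_mid 0.6 [0.524 0.096 0.146] chute 0.146 0.017
top churn_mid 0.49 [0.429 0.112 0.034] chute 0.072 0.079
top chute 0.96 [0.488 0.058 0.114] chute 0.095 0.002
17.9917
```

View pics/b4.png

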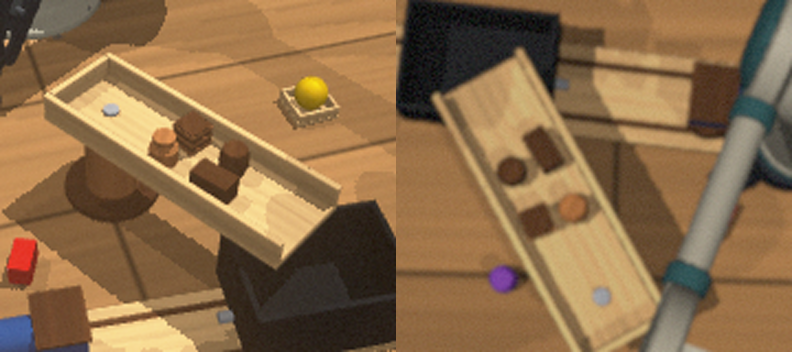

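The chute is now over the wagon with all four pieces on it: mouth at (310,225) in the left crop and (478,72) in the right. Next I'll check the angle, touch down in the left lane to find the true floor height, and sweep the crate and barrel.

```bash
python3 - <<'E'
from h import *
p=ctrl.read_camera("top")
L=onplane(p,(177.7,144.1),.142)[:2];Rr=onplane(p,(216.4,121.8),.142)[:2]
m=(L+Rr)/2; v=m-AX; th=np.arctan2(v[1],v[0]); print(L,Rr,m,np.hypot(*v),np.degrees(th))
t=np.radians(30.5) if abs(np.degrees(th)-30.5)<1.5 else th
y=.0195
ctrl.command_gripper(.13)
ctrl.movep(P(t,.045,y,.2),rot(t))
ctrl.move_l(P(t,.045,y,.125),vel=.15)
z=.125; f0=ctrl.current_ft_force()[2]
while z>.078:
  z-=.003; ctrl.move_l(P(t,.045,y,z),vel=.06); f=ctrl.current_ft_force()-[0,0,f0]
  if abs(f[2])>2.5: break
print("contact z",z,f.round(1),ctrl.current_grip_width(),ctrl.current_t(),np.degrees(t))
open("st.txt","w").write(f"{t} {z}")
E
```

```text
[0.59761678 0.17406012] [0.64809641 0.09297461] [0.62285659 0.13351736] 0.24994888579054733 30.276439215758348
contact z 0.07999999999999996 [-4.3 -0.4 20.1] 0.13006969806511734 23.525 30.5
```

```bash
python3 - <<'E'
from h import *
t=np.radians(30.5); z=.0855; y=.0195
def sweep(y):
  ctrl.move_l(P(t,.045,y,z),vel=.15)
  ctrl.move_l(P(t,.15,y,z),vel=.1); print(ctrl.current_ft_force().round(1))
  ctrl.move_l(P(t,.256,y,z),vel=.09); print(ctrl.current_ft_force().round(1))
  ctrl.dwell(.2)
  ctrl.move_l(P(t,.245,y,.15),vel=.25)
sweep(y)
ctrl.movep(P(t,.03,-.1,.2),rot(t))
print(ctrl.current_t())
p=ctrl.read_camera("scene"); q=ctrl.read_camera("top")
a=cv2.resize(p["image"][100:260,190:370],None,fx=2.2,fy=2.2,interpolation=cv2.INTER_CUBIC);b=cv2.resize(q["image"][100:260,160:340],None,fx=2.2,fy=2.2,interpolation=cv2.INTER_CUBIC)
cv2.imwrite("pics/b5.png",np.hstack([a,b])[:,:,::-1])
for n,p in (("scene",p),("top",q)):
  for th in ["crate_mid","beam_mid","barrel_mid","churn_mid"]:
    for d in ctrl.spot_in(p,th)[:2]:
      w=world(p,d["at"]); r=w[:2]-AX; c,s=np.cos(t),np.sin(t); print(n,th,round(d["conf"],2),w.round(3),"chute",(c*r[0]+s*r[1]).round(3),(-s*r[0]+c*r[1]).round(3))
E
```

```text
[ 0.   0.9 -0.1]
[-0.1 -0.5 -0.3]
27.8917
scene crate_mid 0.65 [0.634 0.189 0.068] chute 0.288 0.041
scene beam_mid 0.72 [ 0.505 -0.116  0.024] chute 0.022 -0.156
scene beam_mid 0.7 [ 0.365 -0.299  0.025] chute -0.192 -0.243
scene barrel_mid 0.58 [0.665 0.146 0.06 ] chute 0.293 -0.012
scene churn_mid 0.48 [0.503 0.037 0.138] chute 0.098 -0.024
top crate_mid 0.47 [0.624 0.193 0.058] chute 0.281 0.05
top beam_mid 0.73 [0.549 0.063 0.145] chute 0.151 -0.025
top barrel_mid 0.73 [0.657 0.149 0.062] chute 0.287 -0.005
top churn_mid 0.57 [0.426 0.11  0.031] chute 0.068 0.078
top churn_mid 0.42 [0.491 0.037 0.152] chute 0.088 -0.017
```

View pics/b5.png

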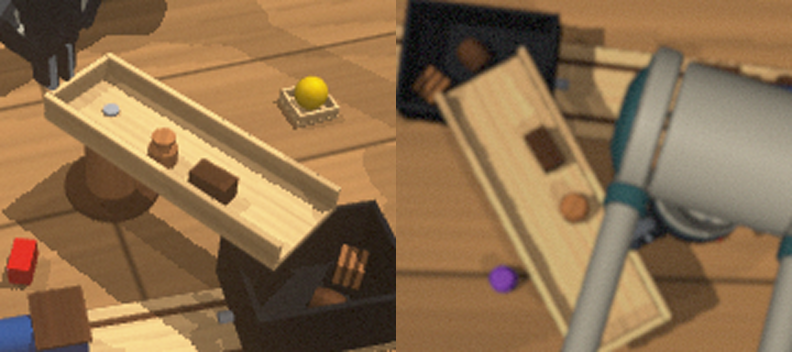

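The crate (350,265) and barrel (330,298) are in the wagon. The churn (163,147) and beam (213,180) are still in the right lane, so I'll sweep that next.

```bash
python3 - <<'E'
from h import *
t=np.radians(30.5); z=.0855; y=-.0195
ctrl.movep(P(t,.045,y,.15),rot(t))
ctrl.move_l(P(t,.045,y,z),vel=.12)
ctrl.move_l(P(t,.15,y,z),vel=.1); print(ctrl.current_ft_force().round(1))
ctrl.move_l(P(t,.258,y,z),vel=.09); print(ctrl.current_ft_force().round(1))
ctrl.dwell(.2)
ctrl.move_l(P(t,.245,y,.15),vel=.25)
ctrl.movep(P(t,.03,-.1,.2),rot(t))
ctrl.dwell(1)
print(ctrl.current_t())
p=ctrl.read_camera("scene"); q=ctrl.read_camera("top")
a=cv2.resize(p["image"][100:260,190:370],None,fx=2.2,fy=2.2,interpolation=cv2.INTER_CUBIC);b=cv2.resize(q["image"][100:260,160:340],None,fx=2.2,fy=2.2,interpolation=cv2.INTER_CUBIC)
cv2.imwrite("pics/b6.png",np.hstack([a,b])[:,:,::-1])
for n,p in (("scene",p),("top",q)):
  for th in ["crate_mid","beam_mid","barrel_mid","churn_mid"]:
    for d in ctrl.spot_in(p,th)[:2]:
      print(n,th,round(d["conf"],2),world(p,d["at"]).round(3))
E
```

```text
[ 0.8 -0.1 -0.3]
[0.4 1.1 0.3]
34.6417
scene crate_mid 0.48 [0.631 0.187 0.063]
scene beam_mid 0.76 [ 0.503 -0.115  0.021]
scene beam_mid 0.72 [0.656 0.098 0.057]
scene barrel_mid 0.74 [0.66  0.168 0.057]
top crate_mid 0.57 [0.628 0.193 0.057]
top beam_mid 0.48 [0.516 0.068 0.11 ]
top barrel_mid 0.72 [0.648 0.173 0.06 ]
top barrel_mid 0.41 [0.515 0.07  0.116]
top churn_mid 0.63 [0.676 0.133 0.071]
```

View pics/b6.png

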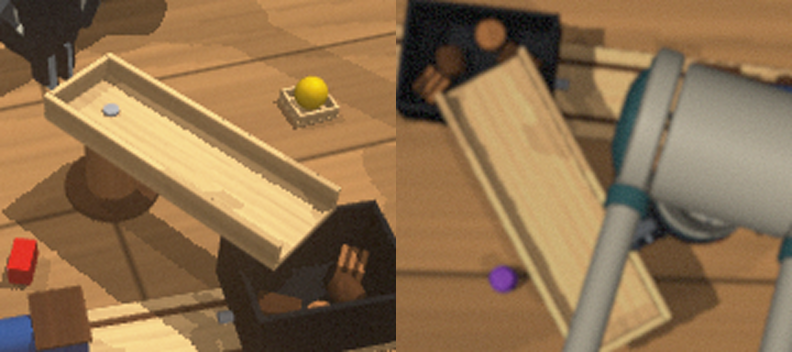

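The chute is empty and all four pieces are in the wagon: crate (352,258), barrel (345,288), churn (320,303) and beam (280,300) in the left crop. The purple churn, red beam and ball are undisturbed.

```bash
python3 - <<'E'
from h import *
ctrl.dwell(.5); print(ctrl.hand_in(), ctrl.current_t())
E
```

```text
the job is handed in; nothing more can be done
the job is handed in; nothing more can be done
```

The chute was pushed round over the wagon with all its cargo on it, all four pieces were swept in and lay there in the last pictures, and the job was handed in at about 35 s.

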